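Unstack the screw cases onto their boards

TASK

Take the stack of screw cases apart and park all four cases, the one standing alone too, each on the board of its own colour: lid up, lying flat along the board between its two end stops, square with it and not hanging over its sides. Never tip a case over, and leave the mug and the glue bottle where they are.

Things in the scene. Friction and masses are not known exactly. Their poses are not given: they have to be found in the camera images.
- red_case_mid (a point): red closed plastic screw case, a flat-sided box 116 mm long (its x), 46 mm wide (its y), 42 mm high (its z, up), about 271 g (unit to unit 0.7 to 1.4 times that), black seam and end latches, small white label on the flat lid. This point is its centre, 21 mm above its underside. At the start either it or the other long case is the bottom of the stack; the other one stands alone on the bench
- blue_case_mid (a point): blue closed plastic screw case, a flat-sided box 116 mm long (its x), 46 mm wide (its y), 42 mm high (its z, up), about 271 g (unit to unit 0.7 to 1.4 times that), black seam and end latches, small white label on the flat lid. This point is its centre, 21 mm above its underside. At the start either it or the other long case is the bottom of the stack; the other one stands alone on the bench
- green_case_mid (a point): green closed plastic screw case, a flat-sided box 82 mm long (its x), 46 mm wide (its y), 42 mm high (its z, up), about 227 g (unit to unit 0.7 to 1.4 times that), black seam and end latches, small white label on the flat lid. This point is its centre, 21 mm above its underside. At the start it is the middle of the stack, lying on a long case, perhaps askew
- yellow_case_mid (a point): yellow closed plastic screw case, a flat-sided box 50 mm long (its x), 46 mm wide (its y), 42 mm high (its z, up), about 185 g (unit to unit 0.7 to 1.4 times that), black seam and end latches, small white label on the flat lid. This point is its centre, 21 mm above its underside. At the start it is the top of the stack, on the green case
- red_board: red parking board, painted red: fixed flat panel 150 x 66 mm and 6 mm thick (so its upper face is 6 mm above the bench), with a dark wooden end stop (7 mm thick, 66 mm wide, its top 16 mm above the bench) across each end; 136 mm free between the stops, long sides open. Origin: centre of the underside, on the bench; x runs along the board from stop to stop, y across, z up. It may stand anywhere in the work area
- blue_board: blue parking board, painted blue: fixed flat panel 150 x 66 mm and 6 mm thick (so its upper face is 6 mm above the bench), with a dark wooden end stop (7 mm thick, 66 mm wide, its top 16 mm above the bench) across each end; 136 mm free between the stops, long sides open. Origin: centre of the underside, on the bench; x runs along the board from stop to stop, y across, z up. It may stand anywhere in the work area
- green_board: green parking board, painted green: fixed flat panel 116 x 66 mm and 6 mm thick (so its upper face is 6 mm above the bench), with a dark wooden end stop (7 mm thick, 66 mm wide, its top 16 mm above the bench) across each end; 102 mm free between the stops, long sides open. Origin: centre of the underside, on the bench; x runs along the board from stop to stop, y across, z up. It may stand anywhere in the work area
- yellow_board: yellow parking board, painted yellow: fixed flat panel 84 x 66 mm and 6 mm thick (so its upper face is 6 mm above the bench), with a dark wooden end stop (7 mm thick, 66 mm wide, its top 16 mm above the bench) across each end; 70 mm free between the stops, long sides open. Origin: centre of the underside, on the bench; x runs along the board from stop to stop, y across, z up. It may stand anywhere in the work area
- mug: white ceramic mug, 80 mm across, 92 mm high, standing on the bench to the right of the work; origin at the centre of its underside. Leave alone
- glue: white glue bottle with an orange cap, 64 mm across, 160 mm high, standing on the bench to the left of the work; origin at the centre of its underside. Leave alone
Things that resemble listed ones, but are neither listed nor needed, are in the scene too. Of the things that look like the part that bears red_case_mid, take the one that is farthest from the robot's base at the start. Of the things shaped like the blue_board, the blue one is meant.

How it is judged:
By the outcome, as a careful person would: the job done as asked, in the order asked, and still so for the second after the job is handed in, with the robot touching nothing.
It also fails if it takes over 109 s, if anything falls off the work surface, if the arm or the gripper's body presses on something with over 40 N, if the wrist force passes 120 N, or if a joint passes its speed limit or range.

ROBOT

A 7-joint arm with a two-finger parallel gripper is mounted at the origin on the work surface. World frame = base frame: x ahead of the robot, y to its left, z up, the work surface at z = 0. Lengths are in m, angles in rad, forces in N, time in s.
With the tool pointing down it reaches from about 0.35 to 0.9 m from the base axis. Payload 19.9 kg.
Tool frame: the origin (TCP) lies midway between the tips of the shut fingers; the grasp point (between the pads) lies 19 mm behind it; y points along the fingers, x is the direction in which the jaws open and shut, and the axes are right-handed (so a half turn about y gives the same grasp; the last joint's range is limited). The gripper opens to 85 mm and grips with 20 to 120 N. Pads are 22 mm wide; open, the fingers measure 114 mm over their backs; the gripper's body (76 mm by 85 mm) begins 54 mm behind the grasp point. The pads swing forward as they close: fully open they stand 13 mm farther back than shut.
Start: joints at [-1.264, 0.417, -0.01, 1.614, 0.005, 1.111, -0.053], TCP at [0.214, 0.587, 0.199] pointing down, gripper open.
Joint ranges: [-2.81, 2.81], [-0.39, 2.02], [-1.27, 1.25], [0.06, 2.57], [-1.19, 4.33], [0.19, 2], [-2.82, 2.82]. Speed limits (rad/s): [1.89, 1.89, 2.39, 2.39, 3.01, 3.01, 3.01].

INTERFACE

Orientations are given as a unit quaternion [x, y, z, w].
In Python, from plant import env gives the robot as it stands.
- The arm moves only by the tool arm_command, never from a script. Its argument "motion" is a list of rows, each an object with "xyz": the shift along the world's x, y, z in cm, a list of three; "roll": the turn about the world's z in degrees; "grip": the finger opening in cm, from 0 to 8.54. In form: [{"xyz": [tx, ty, tz], "roll": roll, "grip": grip}, ...]. A call has 1 to 20 rows; each row shifts and turns the commanded pose from where the row before left it; what a row does not reach is not made up. A row lasts 1/12 s, in which the tool goes at most 41.7 mm and 7.16 degrees, less where a joint would pass 70% of its speed; a pose out of reach is approached as far as the arm can. A call is refused whole if a number of a shift passes 4.17 or a number of a turn 7.16, either way. A call with a gripper value outside its range is refused whole. The fingers move at their own pace and stop on an object; "squeeze" is the grip in N (left out, the last holds). Time passes only in rows, so rows that do not move let the fingers close. It gives the time, the measured TCP pose, the force and the opening at its end, in the units of the state.
- env.observe(): the state, without advancing time (a new reading comes with each control period).
- env.read_camera(name): name is "side" or "top" or "wrist"; returns a dict with "image" (400x640x3 uint8, red, green, blue), "intrinsics" (3x3 intrinsics, pixels), "R" (3x3) and "t" (3): a world point X has camera coordinates R X + t; the wrist camera has in their place "T_tool_cam" (4x4, takes a point from camera to tool coordinates, whose origin is the TCP and whose axes are the tool frame's). Camera axes: x right, y down, z forward; pixel columns grow to the right and rows downward; lengths in m; the calibration is good to about 2 mm. A picture is of the moment at which its call begins: read the wrist's pose just before it. There is no depth.
- env.job_done(): hands the job in, once; it reports no verdict.
Trained networks look in a picture, given as the dict that the camera call returned (one of the last four; its "shot" number tells which), for a name from the list of things; names that differ only in an ending like _2 or _b are one class to them, and where a whole thing is asked for, a point or a joint stands for the part that bears it (a point fixed in the world has none). Each returns a list of dicts, best first, with "score" (0 to 1); they miss things now and then, are a little off and sometimes report something else, mostly with a low value. They report only what shows in the picture. A call takes as long as a camera call. They do not tell look-alikes from the thing itself.
- env.boxes_of(thing, picture): "extent" ([left, top, width, height] in pixels, round what is visible of it).
- env.outline_of(thing, picture): "mask" (400x640 bool, what is visible of it) and "extent" ([left, top, width, height] in pixels, round what is visible of it).
- env.mark_of(thing, picture): "pixel" ([row, column] in pixels: a listed point, or the origin of a listed thing).
The state is a dict: "time_s": time; "joint_pos": joint angles; "joint_velocities": joint speeds; "joint_torque": joint torques, N m; "tcp_pos": TCP position; "tool_rot": TCP orientation; "ft_force": force on the tool from outside, world axes, zero at the start; "wrist_torque": the same for the moment, N m; "finger_gap": opening from 0.0 (shut) to 1.0 (fully open).
Only numpy, scipy, OpenCV 4.12 (cv2) and the standard library are available. Lean on these libraries where they do the work, as an engineer would, in place of code of your own. Each camera call takes 0.05 s, during which the arm holds its last target. There are 200 camera calls.

## Working session

There is one attempt and no reset: what is moved stays moved. The work goes in short steps, Python scripts to look and compute and a tool call to move; the robot and the scene stay as the last step left them, time stands still between calls to the robot, and variables do not carry over. Pictures are saved under pics/ and viewed, about 12 in all and at most 16, crops included, and the job is handed in when it is done.

Besides the shell and the picture viewer there is one more tool, called after "Emit:" in YAML: its name, and indented under it one key for each argument. arm_command: Moves the arm, as the interface text tells. Its arguments: {"type":"object","properties":{"motion":{"type":"array"},"squeeze":{"type":"number"}},"required":["motion"]}

```bash
ls; mkdir -p pics
cat > h.py <<'E'
import numpy as np, cv2
from plant import env
def save(n,im,s=1.0):
    cv2.imwrite('pics/'+n+'.png',cv2.resize(np.ascontiguousarray(im[:,:,::-1]),None,fx=s,fy=s,interpolation=cv2.INTER_CUBIC))
def ray(c,uv):
    K=c['intrinsics'];R=np.array(c['R']);t=np.array(c['t'])
    d=R.T@np.linalg.solve(K,[uv[0],uv[1],1.]);return -R.T@t,d
def onz(c,uv,z):
    o,d=ray(c,uv);return o+d*(z-o[2])/d[2]
def proj(c,X):
    p=np.array(c['R'])@X+np.array(c['t']);p=np.array(c['intrinsics'])@p;return p[:2]/p[2]
E
python3 - <<'E'
from h import *
s=env.observe();print({k:np.round(v,3) for k,v in s.items()})
for n in('top','side'):
    c=env.read_camera(n);save(n+'0',c['image']);print(n,np.round(c['intrinsics'],1).tolist(),np.round(c['R'],3).tolist(),np.round(c['t'],3), np.round(-np.array(c['R']).T@c['t'],3))
    np.save(n+'0.npy',c,allow_pickle=True)
    for k in['red_case_mid','blue_case_mid','green_case_mid','yellow_case_mid','red_board','blue_board','green_board','yellow_board','mug','glue']:
        print(k,[(np.round(m['pixel']).tolist(),round(m['score'],2)) for m in env.mark_of(k,c)], [(np.round(m['extent']).tolist(),round(m['score'],2)) for m in env.boxes_of(k,c)])
E
```

```text
pics
{'time_s': np.float64(0.0), 'joint_pos': array([-1.263,  0.418, -0.01 ,  1.614,  0.005,  1.111, -0.053]), 'joint_velocities': array([-0.   , -0.001, -0.   , -0.002,  0.   ,  0.001,  0.001]), 'joint_torque': array([-3.0000e-03, -8.6444e+01,  6.7700e-01, -4.3491e+01,  1.9000e-02,
        7.0000e-03, -0.0000e+00]), 'tcp_pos': array([0.213, 0.587, 0.199]), 'tool_rot': array([ 0.579,  0.405, -0.406, -0.579]), 'ft_force': array([ 0.469, -0.281,  0.092]), 'wrist_torque': array([-0.044, -0.012,  0.026]), 'finger_gap': np.float64(0.998)}
top [[471.0, 0.0, 325.3], [0.0, 471.0, 199.3], [0.0, 0.0, 1.0]] [[-0.023, -1.0, -0.0], [-0.995, 0.023, -0.096], [0.096, -0.002, -0.995]] [0.005 0.438 1.637] [ 2.790e-01 -1.000e-03  1.672e+00]
red_case_mid [([211.0, 214.0], 0.68), ([146.0, 315.0], 0.51)] [([204.0, 193.0, 24.0, 36.0], 0.78), ([311.0, 157.0, 11.0, 3.0], 0.62)]
blue_case_mid [([150.0, 252.0], 0.8)] [([242.0, 133.0, 20.0, 32.0], 0.81)]
green_case_mid [([145.0, 313.0], 0.69)] [([308.0, 144.0, 14.0, 14.0], 0.48)]
yellow_case_mid [([139.0, 315.0], 0.58)] [([305.0, 126.0, 20.0, 21.0], 0.76)]
red_
[... 951 characters left out ...]
d [([200.0, 388.0], 0.88)] [([373.0, 190.0, 26.0, 22.0], 0.78)]
yellow_case_mid [([186.0, 384.0], 0.86)] [([376.0, 177.0, 24.0, 23.0], 0.75)]
red_board [([222.0, 322.0], 0.84)] [([298.0, 212.0, 52.0, 20.0], 0.62)]
blue_board [([187.0, 313.0], 0.72), ([177.0, 251.0], 0.62)] [([295.0, 179.0, 46.0, 18.0], 0.79), ([229.0, 170.0, 40.0, 12.0], 0.73), ([364.0, 202.0, 40.0, 20.0], 0.61)]
green_board [([278.0, 337.0], 0.76)] [([314.0, 265.0, 44.0, 28.0], 0.84)]
yellow_board [([286.0, 416.0], 0.87)] [([397.0, 273.0, 39.0, 24.0], 0.93)]
mug [([354.0, 396.0], 0.92)] [([380.0, 311.0, 42.0, 62.0], 0.57), ([322.0, 119.0, 15.0, 36.0], 0.41)]
glue [([158.0, 331.0], 0.69)] [([325.0, 113.0, 14.0, 45.0], 0.83)]
```

Run:
```python
from h import *
c=np.load('top0.npy',allow_pickle=True).item()
save('top_crop',c['image'][110:310,160:480],2.5)
c=np.load('side0.npy',allow_pickle=True).item()
save('side_crop',c['image'][100:380,200:480],2.1)
```

```text
(no output)
```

View pics/top_crop.png

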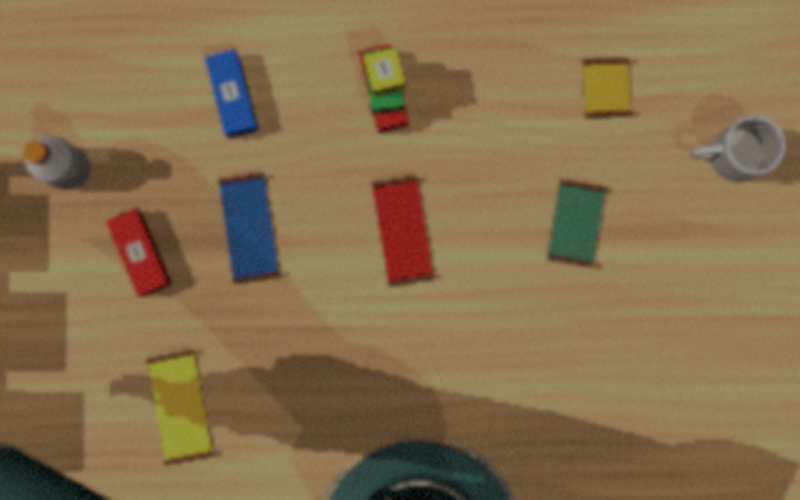

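View pics/side_crop.png

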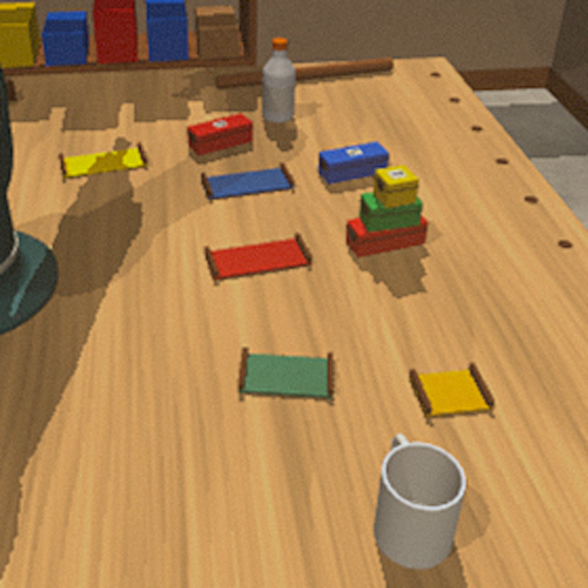

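```bash
cat >> h.py <<'E'
def seg(im,h0,h1,smin=110,vmin=60):
    hsv=cv2.cvtColor(np.ascontiguousarray(im),cv2.COLOR_RGB2HSV).astype(int);H=hsv[...,0]
    hh=((H>=h0)&(H<=h1)) if h0<=h1 else ((H>=h0)|(H<=h1))
    return (hh&(hsv[...,1]>smin)&(hsv[...,2]>vmin)).astype(np.uint8)
def rect_at(c,mask,z):
    cs,_=cv2.findContours(cv2.resize(mask*255,None,fx=4,fy=4,interpolation=cv2.INTER_LINEAR)//128,cv2.RETR_EXTERNAL,cv2.CHAIN_APPROX_NONE)
    k=max(cs,key=cv2.contourArea)[:,0,:]
    P=np.array([onz(c,((u+.5)/4-.5,(v+.5)/4-.5),z)[:2] for u,v in k])
    (x,y),(w,h),a=cv2.minAreaRect((P*1000).astype(np.float32))
    if w<h:w,h,a=h,w,a+90
    return np.round([x,y,w,h,(a+90)%180-90],1)
E
python3 - <<'E'
from h import *
c=np.load('top0.npy',allow_pickle=True).item();im=c['image']
W=dict(blue_case=(236,125,30,45,.042,100,130),blue_board=(244,178,32,48,.006,100,130),red_board=(305,178,36,50,.006,170,8),
 green_board=(376,178,30,45,.006,50,90),yellow_board=(388,128,28,32,.006,18,35),red_decoy=(198,188,36,45,.042,170,8),red_stack=(303,152,25,14,.042,170,8),
 green_stack=(303,145,25,14,.084,45,80),yellow_stack=(303,125,22,24,.126,18,36))
for k,(x,y,w,h,z,a,b) in W.items():
    m=np.zeros(im.shape[:2],np.uint8);m[y:y+h,x:x+w]=seg(im[y:y+h,x:x+w],a,b)
    print(k,m.sum(),rect_at(c,m,z))
print('mug',onz(c,(452,172),0),'glue',onz(c,(185,176),0))
print('red lone r',np.hypot(*onz(c,(214,211),.02)[:2]),'red stack r',np.hypot(*onz(c,(315,148),.02)[:2]))
s=np.load('side0.npy',allow_pickle=True).item()
for k,r,cc,z in[('red',211,383,.021),('green',200,388,.063),('yel',186,384,.105),('blue',178,371,.021)]:print(k,onz(s,(cc,r),z))
E
```

```text
blue_case 347 [627.4 248.1 118.9  46.1  13.4]
blue_board 620 [439.8 229.9 135.3  62.4   7.6]
red_board 719 [430.8  11.3 143.4  68.4   8.1]
green_board 18 [ 438.8 -226.1    6.2    2.7   88.7]
yellow_board 471 [ 630.8 -285.2   98.    79.3  -85.8]
red_decoy 438 [405.7 378.4 121.2  53.8  23. ]
red_stack 90 [584.   22.9  48.8  27.2 -79.9]
green_stack 79 [602.9  29.3  44.2  25.8 -85.5]
yellow_stack 221 [639.1  26.4  71.4  64.5   3.6]
mug [ 0.52773457 -0.46141537  0.        ] glue [0.5352129  0.49551463 0.        ]
red lone r 0.5605970201457298 red stack r 0.6227922819528223
red [0.62912461 0.02897696 0.021     ]
green [0.64085078 0.02808974 0.063     ]
yel [0.62828061 0.04542511 0.105     ]
blue [0.63982528 0.24158506 0.021     ]
```

```bash
cat >> h.py <<'E'
from scipy.spatial.transform import Rotation as Ro
def pose():
    s=env.observe();R=Ro.from_quat(s['tool_rot']).as_matrix();return s,np.array(s['tcp_pos']),R
def jaw():
    s,p,R=pose();return p*1000,np.degrees(np.arctan2(R[1,0],R[0,0])),R
def wrist(n=None,s=1.0):
    s_,p,R=pose();c=env.read_camera('wrist');T=np.array(c['T_tool_cam'])
    W=np.eye(4);W[:3,:3]=R;W[:3,3]=p;W=W@T
    c['R']=W[:3,:3].T;c['t']=-W[:3,:3].T@W[:3,3]
    if n:save(n,c['image'],s);np.save(n+'.npy',c,allow_pickle=True)
    return c
E
python3 - <<'E'
from h import *
p,a,R=jaw();print(p,a,np.round(R,3))
c=wrist();print(np.round(c['T_tool_cam'],3),np.round(c['intrinsics'],0))
E
```

```text
[213.58827179 587.35738113 199.17105717] 70.01677953881737 [[ 0.342  0.    -0.94 ]
 [ 0.94  -0.     0.342]
 [-0.    -1.    -0.   ]]
[[ 1.    -0.    -0.    -0.001]
 [ 0.    -0.306  0.952 -0.175]
 [-0.    -0.952 -0.306  0.079]
 [ 0.     0.     0.     1.   ]] [[325.   0. 323.]
 [  0. 325. 201.]
 [  0.   0.   1.]]
```

Emit:
arm_command:
  motion:
    - {"xyz": [2.2,-3.1,0.8],"roll": 1.5,"grip": 8.5}
    - {"xyz": [2.2,-3.1,0.8],"roll": 1.5,"grip": 8.5}
    - {"xyz": [2.2,-3.1,0.8],"roll": 1.5,"grip": 8.5}
    - {"xyz": [2.2,-3.1,0.8],"roll": 1.5,"grip": 8.5}
    - {"xyz": [2.2,-3.1,0.8],"roll": 1.5,"grip": 8.5}
    - {"xyz": [2.2,-3.1,0.8],"roll": 1.5,"grip": 8.5}
    - {"xyz": [2.2,-3.1,0.8],"roll": 1.5,"grip": 8.5}
    - {"xyz": [2.2,-3.1,0.8],"roll": 1.5,"grip": 8.5}
    - {"xyz": [2.2,-3.1,0.8],"roll": 1.5,"grip": 8.5}
    - {"xyz": [2.2,-3.1,0.8],"roll": 1.5,"grip": 8.5}
    - {"xyz": [2.2,-3.1,0.8],"roll": 1.5,"grip": 8.5}
    - {"xyz": [2.2,-3.1,0.8],"roll": 1.5,"grip": 8.5}
    - {"xyz": [2.2,-3.1,0.8],"roll": 1.5,"grip": 8.5}
    - {"xyz": [2.2,-3.1,0.8],"roll": 1.5,"grip": 8.5}
    - {"xyz": [2.2,-3.1,0.8],"roll": 1.5,"grip": 8.5}
    - {"xyz": [2.2,-3.1,0.8],"roll": 1.5,"grip": 8.5}
    - {"xyz": [2.2,-3.1,0.8],"roll": 1.5,"grip": 8.5}
    - {"xyz": [2.2,-3.1,0.8],"roll": 1.5,"grip": 8.5}
    - {"xyz": [0,0,0],"roll": 0,"grip": 8.5}
    - {"xyz": [0,0,0],"roll": 0,"grip": 8.5}

```text
time_s: 3.82
tcp_pos: [0.6103, 0.0272, 0.3431]
tool_rot: [-0.47, -0.529, 0.529, 0.469]
ft_force: [0.2, 0.3, -0.8]
finger_gap: 0.994
```

Run:
```python
from h import *
print(jaw()[:2])
c=wrist('w1');
t=env.read_camera('top');np.save('top1.npy',t,allow_pickle=True)
```

```text
(array([610.29058462,  27.17023825, 343.05239353]), np.float64(96.81909708624704))
```

View pics/w1.png

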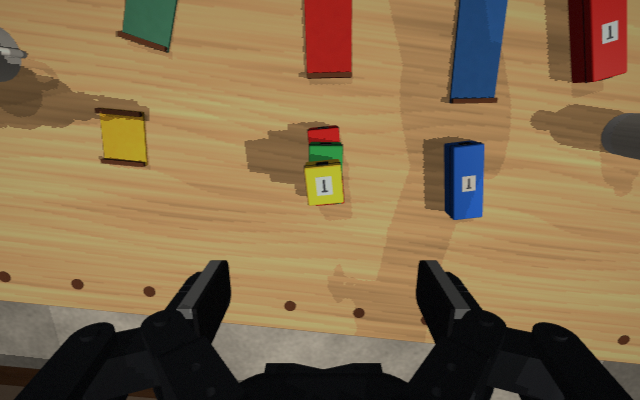

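```bash
cat >> h.py <<'E'
from scipy.optimize import minimize
HUE=dict(red=(168,8),blue=(100,130),green=(45,90),yellow=(18,36))
CASE=dict(red=(.116,.046,.042),blue=(.116,.046,.042),green=(.082,.046,.042),yellow=(.05,.046,.042))
BOARD=dict(red=(.136,.066,.006),blue=(.136,.066,.006),green=(.102,.066,.006),yellow=(.07,.066,.006))
def fit(c,col,dims,z0,x0,y0,a0,smin=110,vmin=45,dbg=None):
    """pose (mm,mm,deg) of an upright box whose silhouette best matches the colour mask"""
    L,Wd,Hh=dims;S=4
    B=np.array([[sx*L/2,sy*Wd/2,z] for sx in(-1,1) for sy in(-1,1) for z in(z0,z0+Hh)])
    def hull(q):
        a=np.radians(q[2]);r=np.array([[np.cos(a),-np.sin(a)],[np.sin(a),np.cos(a)]])
        P=B.copy();P[:,:2]=B[:,:2]@r.T+np.array(q[:2])/1000
        return cv2.convexHull(np.array([proj(c,X) for X in P],np.float32))[:,0]
    h=hull((x0,y0,a0));lo=np.maximum(h.min(0).astype(int)-12,0);hi=np.minimum(h.max(0).astype(int)+12,[640,400])
    m=seg(c['image'][lo[1]:hi[1],lo[0]:hi[0]],*HUE[col],smin,vmin)
    m=cv2.morphologyEx(cv2.copyMakeBorder(m,8,8,8,8,cv2.BORDER_CONSTANT),cv2.MORPH_CLOSE,np.ones((7,7),np.uint8))[8:-8,8:-8]
    n,lab,st,_=cv2.connectedComponentsWithStats(m);m=(lab==1+np.argmax(st[1:,4])).astype(np.uint8)
    mm=(cv2.resize(m*255,None,fx=S,fy=S)>127)
    def cost(q):
        k=((hull(q)-lo+.5)*S-.5);b=np.zeros(mm.shape,np.uint8);cv2.fillConvexPoly(b,np.round(k*16).astype(np.int32),1,shift=4)
        b=b>0;return 1-(b&mm).sum()/(b|mm).sum()
    best=None
    for da in(-6,0,6):
        q=np.array([x0,y0,a0+da],float)
        for st in(6,2):
            r=minimize(cost,q,method='Nelder-Mead',options=dict(initial_simplex=q+np.array([[0,0,0],[st,0,0],[0,st,0],[0,0,st]]),xatol=.05,fatol=1e-5));q=r.x
        if best is None or r.fun<best.fun:best=r
    return np.round(best.x,1),'iou %.3f'%(1-best.fun)
E
python3 - <<'E'
from h import *
c=np.load('w1.npy',allow_pickle=True).item();t=np.load('top1.npy',allow_pickle=True).item();t0=np.load('top0.npy',allow_pickle=True).item()
print('yel w',fit(c,'yellow',CASE['yellow'],.084,637,28,7),'top',fit(t0,'yellow',CASE['yellow'],.084,637,28,7))
print('blue w',fit(c,'blue',CASE['blue'],0,630,246,12),'top',fit(t0,'blue',CASE['blue'],0,630,246,12))
print('yb w',fit(c,'yellow',BOARD['yellow'],0,630,-285,3),'top',fit(t0,'yellow',BOARD['yellow'],0,630,-285,3))
for k,a in dict(red=(431,11,8),blue=(440,230,8),green=(440,-226,-8)).items(): print(k,fit(t0,k,BOARD[k],0,*a,smin=60 if k=='green' else 110))
E
```

```text
yel w (array([637.4,  30.7,  11.4]), 'iou 0.534') top (array([640.1,  34.7,  26.2]), 'iou 0.298')
blue w (array([630.5, 250. ,  15.4]), 'iou 0.846') top (array([629.2, 250. ,  17.6]), 'iou 0.810')
yb w (array([ 629.2, -285.4,    3.1]), 'iou 0.507') top (array([ 627.8, -285.5,   11.6]), 'iou 0.399')
red (array([431.1,  11.3,   8.2]), 'iou 0.949')
blue (array([440.7, 231.1,   9.5]), 'iou 0.850')
green (array([ 436.5, -235.8,  -10.4]), 'iou 0.895')
```

Run:
```python
from h import *
c=np.load('w1.npy',allow_pickle=True).item();t=np.load('top0.npy',allow_pickle=True).item()
h=cv2.cvtColor(c['image'],cv2.COLOR_RGB2HSV)
for n,p in dict(yc=(312,175),yside=(325,162),yb=(125,140),wood=(200,180),bluetop=(465,160),blueside=(449,180),bb=(480,50),gc=(325,151),gb=(150,15),rb=(328,40)).items(): print(n,h[p[1]-1:p[1]+2,p[0]-1:p[0]+2].reshape(-1,3).mean(0).round())
h=cv2.cvtColor(t['image'],cv2.COLOR_RGB2HSV)
for n,p in dict(yc=(316,134),yb=(402,145),wood=(360,150),gb=(391,197),bb=(259,202)).items(): print('top',n,h[p[1]-1:p[1]+2,p[0]-1:p[0]+2].reshape(-1,3).mean(0).round())
S=130
for s in(190,215):
  print('yel w',s,fit(c,'yellow',CASE['yellow'],.084,637,28,7,s))
  print('yb w',fit(c,'yellow',BOARD['yellow'],0,630,-285,3,s))
for s in(90,150,190):print('blue w',s,fit(c,'blue',CASE['blue'],0,630,246,12,s,25),fit(t,'blue',BOARD['blue'],0,440,230,8,s,25))
```

```text
yc [ 30. 190. 182.]
yside [ 40. 111.  22.]
yb [ 24. 202. 177.]
wood [ 17. 124. 180.]
bluetop [109. 198. 157.]
blueside [110. 214.  38.]
bb [107. 178. 110.]
gc [ 66. 170. 144.]
gb [ 73. 114.  97.]
rb [  1. 214. 159.]
top yc [ 30. 106. 152.]
top yb [ 24. 186. 150.]
top wood [ 19. 110. 150.]
top gb [ 72. 104.  94.]
top bb [107. 167. 109.]
yel w 190 (array([637. ,  30.8,  13.7]), 'iou 0.712')
yb w (array([ 630.1, -285.8,    1.7]), 'iou 0.934')
yel w 215 (array([640.1,  29.9,  18.1]), 'iou 0.002')
yb w (array([ 554. , -266.5,   54.2]), 'iou 0.037')
blue w 90 (array([629.9, 249.9,  15.4]), 'iou 0.854') (array([440.4, 231.3,   7.9]), 'iou 0.887')
blue w 150 (array([630.2, 250. ,  15.4]), 'iou 0.844') (array([442.4, 230.9,   9.9]), 'iou 0.786')
blue w 190 (array([630.8, 250.2,  15.4]), 'iou 0.823') (array([444.3, 222.7,  23.2]), 'iou 0.004')
```

```bash
sed -i 's/yellow=(18,36))/yellow=(22,45))/; s/np.ones((7,7)/np.ones((11,11)/' h.py
cat >> h.py <<'E'
def lid(c,col,ztop,x0,y0,a0,smin=130,vmin=95):
    L,W,_=CASE[col];return fit(c,col,(L,W,0.),ztop,x0,y0,a0,smin,vmin)
E
python3 - <<'E'
from h import *
c=np.load('w1.npy',allow_pickle=True).item();t=np.load('top0.npy',allow_pickle=True).item()
print('yel w',lid(c,'yellow',.126,637,28,7),fit(c,'yellow',CASE['yellow'],.084,637,28,7,130,20))
print('blue w',lid(c,'blue',.042,630,250,13), fit(c,'blue',CASE['blue'],0,630,246,12,130,20))
print('yb w',fit(c,'yellow',BOARD['yellow'],0,630,-285,3,140,60))
for v in(40,60,70):print(fit(t,'blue',BOARD['blue'],0,440,230,8,120,v),fit(t,'green',BOARD['green'],0,440,-226,-8,70,v))
E
```

```text
yel w (array([635.9,  30.5,  12.1]), 'iou 0.755') (array([636.8,  30.7,  12. ]), 'iou 0.781')
blue w (array([629.8, 249.8,  13.8]), 'iou 0.831') (array([630.1, 249.9,  15.4]), 'iou 0.847')
yb w (array([ 634.5, -286.6,    0.9]), 'iou 0.869')
(array([440.2, 229.8,  11.1]), 'iou 0.837') (array([ 436.6, -235. ,  -10.5]), 'iou 0.845')
(array([440.2, 229.8,  11.1]), 'iou 0.837') (array([ 436.6, -235. ,  -10.5]), 'iou 0.845')
(array([440.2, 229.8,  11.1]), 'iou 0.837') (array([ 435.8, -235.8,  -15.1]), 'iou 0.842')
```

Run:
```python
from h import *
c=np.load('w1.npy',allow_pickle=True).item()
im=cv2.resize(c['image'],None,fx=4,fy=4,interpolation=cv2.INTER_CUBIC)
def draw(q,d,zt,col):
    L,W=d[:2];a=np.radians(q[2]);P=[]
    for sx,sy in((-1,-1),(1,-1),(1,1),(-1,1)):
        x,y=sx*L/2,sy*W/2;P.append(proj(c,np.array([q[0]/1e3+x*np.cos(a)-y*np.sin(a),q[1]/1e3+x*np.sin(a)+y*np.cos(a),zt])))
    cv2.polylines(im,[np.round((np.array(P)+.5)*4).astype(int)],True,col,1)
draw((635.9,30.5,12.1),CASE['yellow'],.126,(255,0,255))
draw((629.8,249.8,13.8),CASE['blue'],.042,(255,0,255))
draw((634.5,-286.6,.9),BOARD['yellow'],.006,(255,0,255))
o=np.zeros((560,800,3),np.uint8)
o[:560,:280]=im[400:960,1180:1460];o[:560,280:520]=im[400:960,1740:1980];o[:560,520:800]=im[300:860,370:650]
save('ov',o)
```

```text
(no output)
```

View pics/ov.png

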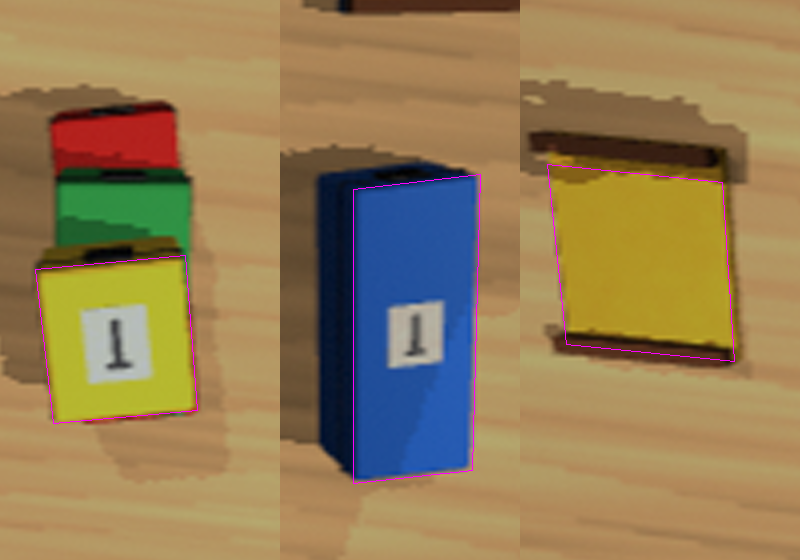

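Emit:
arm_command:
  motion:
    - {"xyz": [1.3,0.2,-3.0],"roll": 2.6,"grip": 8.5}
    - {"xyz": [1.3,0.1,-4.0],"roll": 2.7,"grip": 8.5}
    - {"xyz": [0,0,-4.0],"roll": 0,"grip": 8.5}
    - {"xyz": [0,0,-4.0],"roll": 0,"grip": 8.5}
    - {"xyz": [0,0,-3.0],"roll": 0,"grip": 8.5}
    - {"xyz": [0,0,-2.0],"roll": 0,"grip": 8.5}
    - {"xyz": [0,0,0],"roll": 0,"grip": 8.5}
    - {"xyz": [0,0,0],"roll": 0,"grip": 8.5}

```text
time_s: 4.58
tcp_pos: [0.6349, 0.0336, 0.1436]
tool_rot: [-0.443, -0.551, 0.551, 0.443]
ft_force: [0.1, 1.2, 1.0]
finger_gap: 0.997
```

Run:
```python
from h import *
print(jaw()[:2])
c=wrist('w2');print(lid(c,'yellow',.126,636,30,12))
```

```text
(array([634.91085801,  33.57191521, 143.58285786]), np.float64(102.39954152961738))
(array([636.5,  30.4,  13.3]), 'iou 0.748')
```

View pics/w2.png

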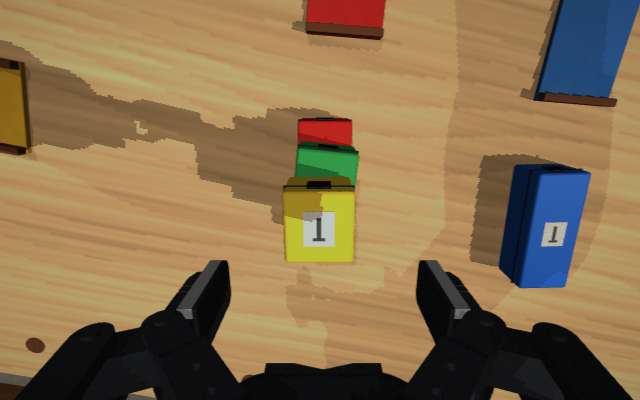

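Emit:
arm_command:
  motion:
    - {"xyz": [0.1,-0.3,-2.5],"roll": 0.5,"grip": 8.5}
    - {"xyz": [0,0,-2.0],"roll": 0,"grip": 8.5}
    - {"xyz": [0,0,-1.1],"roll": 0,"grip": 8.5}
    - {"xyz": [0,0,0],"roll": 0,"grip": 4}
    - {"xyz": [0,0,0],"roll": 0,"grip": 4}
    - {"xyz": [0,0,0],"roll": 0,"grip": 4}
    - {"xyz": [0,0,0],"roll": 0,"grip": 4}
    - {"xyz": [0,0,0],"roll": 0,"grip": 4}
    - {"xyz": [0,0,0],"roll": 0,"grip": 4}
  squeeze: 50

```text
time_s: 5.38
tcp_pos: [0.6375, 0.0298, 0.0897]
tool_rot: [0.442, 0.554, -0.552, -0.44]
ft_force: [-3.2, 0.9, 10.6]
finger_gap: 0.513
```

Emit:
arm_command:
  motion:
    - {"xyz": [0,0,1.5],"roll": 0,"grip": 4}
    - {"xyz": [0,0,3],"roll": 0,"grip": 4}
    - {"xyz": [0,-1.5,3.5],"roll": 0,"grip": 4}
    - {"xyz": [0,-3,0],"roll": -1.5,"grip": 4}
    - {"xyz": [0,-4,0],"roll": -1.5,"grip": 4}
    - {"xyz": [0,-4,0],"roll": -1.5,"grip": 4}
    - {"xyz": [0,-4,0],"roll": -1.5,"grip": 4}
    - {"xyz": [0,-4,0],"roll": -1.5,"grip": 4}
    - {"xyz": [0,-4,0],"roll": -1.5,"grip": 4}
    - {"xyz": [-0.5,-4,0],"roll": -1.5,"grip": 4}
    - {"xyz": [0,-2,0],"roll": -0.5,"grip": 4}
    - {"xyz": [0,-1,0],"roll": 0,"grip": 4}
    - {"xyz": [0,0,0],"roll": 0,"grip": 4}
    - {"xyz": [0,0,0],"roll": 0,"grip": 4}

```text
time_s: 6.55
tcp_pos: [0.6318, -0.285, 0.168]
tool_rot: [0.492, 0.508, -0.508, -0.492]
ft_force: [-0.1, 1.5, -2.1]
finger_gap: 0.502
```

Run:
```python
from h import *
print(jaw()[:2])
c=wrist('w3')
t=env.read_camera('top');np.save('top3.npy',t,allow_pickle=True)
for ci in(c,t):print('board',fit(ci,'yellow',BOARD['yellow'],0,630,-286,2,150,50))
b=np.load('top0.npy',allow_pickle=True).item()
print('top0 board',fit(b,'yellow',BOARD['yellow'],0,630,-286,2,150,50))
print('g',fit(t,'green',(.082,.046,0.),.084,637,30,7,110,60),'gb',fit(t,'green',BOARD['green'],0,436,-235,-10,70,60))
```

```text
(array([ 631.81460418, -285.00551733,  167.97127124]), np.float64(91.8401361865684))
board (array([ 634.1, -285.8,    1.7]), 'iou 0.824')Traceback (most recent call last):
  File "<stdin>", line 5, in <module>
  File "h.py", line 49, in fit
    n,lab,st,_=cv2.connectedComponentsWithStats(m);m=(lab==1+np.argmax(st[1:,4])).astype(np.uint8)
                                                             ~~~~~~~~~^^^^^^^^^^
    return _wrapfunc(a, 'argmax', axis=axis, out=out, **kwds)
    return bound(*args, **kwds)
ValueError: attempt to get argmax of an empty sequence
```

View pics/w3.png

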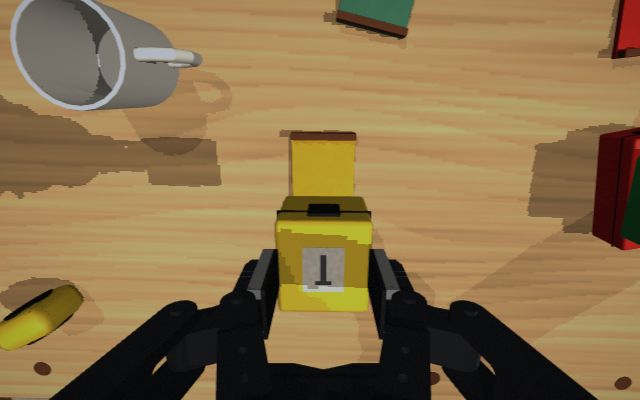

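Run:
```python
from h import *
c=np.load('w3.npy',allow_pickle=True).item()
for p in[(5,335),(40,315),(75,295),(40,300)]:print(onz(c,p,.02).round(3))
print('stop inner corners',onz(c,(293,140),.006).round(4),onz(c,(355,140),.006).round(4),onz(c,(291,185),.006).round(4),onz(c,(354,185),.006).round(4))
print('case lid corners at z', [onz(c,p,.204).round(4) for p in[(274,220),(371,220),(281,311),(369,311)]])
t=np.load('top3.npy',allow_pickle=True).item()
save('t3',t['image'][110:310,160:480],2.5)
```

```text
[ 0.839 -0.663  0.02 ]
[ 0.809 -0.614  0.02 ]
[ 0.78  -0.567  0.02 ]
[ 0.788 -0.609  0.02 ]
stop inner corners [ 0.5965 -0.3177  0.006 ] [ 0.5945 -0.2539  0.006 ] [ 0.6445 -0.3196  0.006 ] [ 0.6424 -0.252   0.006 ]
case lid corners at z [array([ 0.6074, -0.309 ,  0.204 ]), array([ 0.6059, -0.2646,  0.204 ]), array([ 0.6565, -0.3062,  0.204 ]), array([ 0.6551, -0.2618,  0.204 ])]
```

View pics/t3.png

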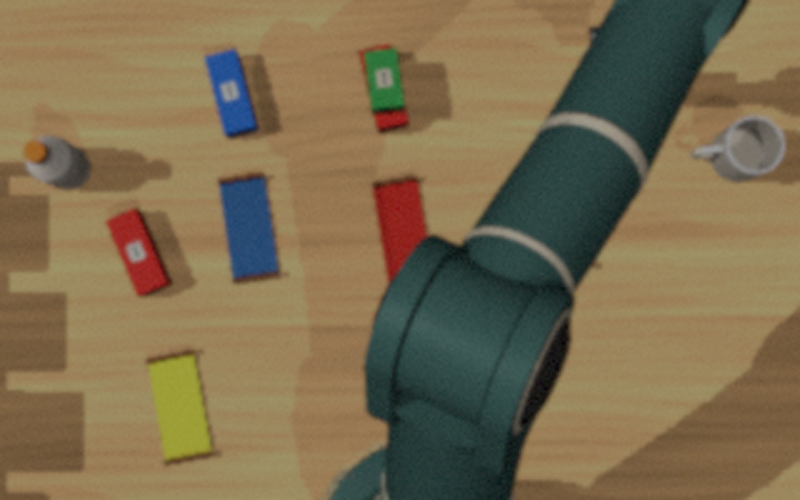

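Emit:
arm_command:
  motion:
    - {"xyz": [-0.1,-0.1,-3],"roll": 0,"grip": 4}
    - {"xyz": [0,0,-4],"roll": 0,"grip": 4}
    - {"xyz": [0,0,-4],"roll": 0,"grip": 4}
    - {"xyz": [0,0,-2.5],"roll": 0,"grip": 4}
    - {"xyz": [0,0,-1.2],"roll": 0,"grip": 4}
    - {"xyz": [0,0,-0.5],"roll": 0,"grip": 4}
    - {"xyz": [0,0,0],"roll": 0,"grip": 4}
    - {"xyz": [0,0,0],"roll": 0,"grip": 4}

```text
time_s: 7.32
tcp_pos: [0.6316, -0.2867, 0.0174]
tool_rot: [0.493, 0.508, -0.508, -0.491]
ft_force: [0.4, -1.1, -2.0]
finger_gap: 0.5
```

Run:
```python
from h import *
print(jaw()[:2],env.observe()['ft_force'])
t=np.load('top3.npy',allow_pickle=True).item()
print('g',fit(t,'green',(.082,.046,0.),.084,637,30,7,110,60))
```

```text
(array([ 631.61733598, -286.71508053,   17.36961854]), np.float64(91.84612694181845)) [ 0.41044924 -1.13302854 -1.9663837 ]
g (array([632.2,  32.2,   6.8]), 'iou 0.895')
```

Emit:
arm_command:
  motion:
    - {"xyz": [0,0.1,-0.4],"roll": 0,"grip": 4}
    - {"xyz": [0,0,0],"roll": 0,"grip": 4}
    - {"xyz": [0,0,0],"roll": 0,"grip": 6}
    - {"xyz": [0,0,0],"roll": 0,"grip": 8.5}
    - {"xyz": [0,0,0],"roll": 0,"grip": 8.5}
    - {"xyz": [0,0,0],"roll": 0,"grip": 8.5}
    - {"xyz": [0,0,3],"roll": 0,"grip": 8.5}
    - {"xyz": [0,0,4],"roll": 0,"grip": 8.5}
    - {"xyz": [0,0,4],"roll": 0,"grip": 8.5}
    - {"xyz": [0,0,4],"roll": 0,"grip": 8.5}

```text
time_s: 8.15
tcp_pos: [0.6301, -0.2857, 0.1634]
tool_rot: [-0.492, -0.508, 0.508, 0.492]
ft_force: [-0.1, -0.2, -0.1]
finger_gap: 0.997
```

Run:
```python
from h import *
print(jaw()[:2])
c=wrist('w4');print('case',lid(c,'yellow',.048,631,-286,2))
for p in((640,32),):pass
print('red',[ (np.round(m['extent']).tolist(),round(m['score'],2)) for m in env.boxes_of('green_board',c)])
```

```text
(array([ 630.09205344, -285.70825288,  163.43726157]), np.float64(91.79586299231532))
case (array([ 620.4, -284.8,   -1.3]), 'iou 0.609')
red [([335.0, 0.0, 80.0, 41.0], 0.56)]
```

View pics/w4.png

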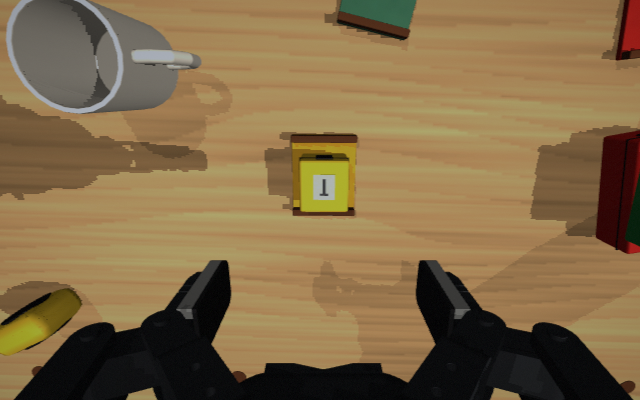

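Emit:
arm_command:
  motion:
    - {"xyz": [0,3,0.7],"roll": 0.5,"grip": 8.5}
    - {"xyz": [0,4,0],"roll": 0.5,"grip": 8.5}
    - {"xyz": [0,4,0],"roll": 0.5,"grip": 8.5}
    - {"xyz": [0,4,0],"roll": 0.5,"grip": 8.5}
    - {"xyz": [0,4,0],"roll": 0.5,"grip": 8.5}
    - {"xyz": [0,4,0],"roll": 0.5,"grip": 8.5}
    - {"xyz": [0,4,0],"roll": 1,"grip": 8.5}
    - {"xyz": [0,3,0],"roll": 1,"grip": 8.5}
    - {"xyz": [0,1.5,0],"roll": 0,"grip": 8.5}
    - {"xyz": [0,0,0],"roll": 0,"grip": 8.5}
    - {"xyz": [0,0,0],"roll": 0,"grip": 8.5}

```text
time_s: 9.17
tcp_pos: [0.6305, 0.0299, 0.1686]
tool_rot: [0.469, 0.529, -0.529, -0.469]
ft_force: [0.4, -1.1, -0.2]
finger_gap: 0.997
```

Run:
```python
from h import *
print(jaw()[:2])
c=wrist('w5');print('g',lid(c,'green',.084,633,32,7,110,75),lid(c,'green',.084,633,32,7,110,100))
```

```text
(array([630.47167794,  29.9371658 , 168.61151586]), np.float64(96.89483300779479))
g (array([633.7,  31.9,   5.6]), 'iou 0.829') (array([634.1,  32.1,   6.9]), 'iou 0.819')
```

View pics/w5.png

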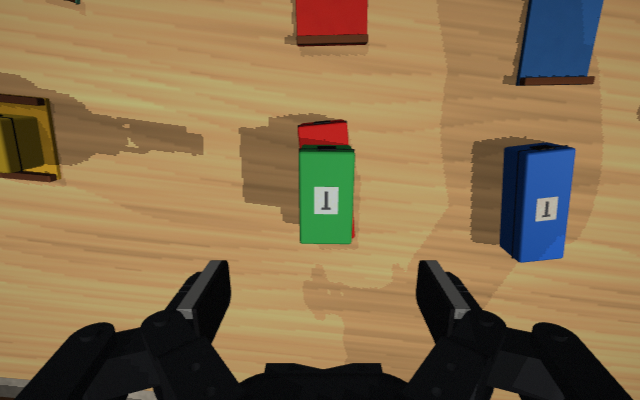

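Emit:
arm_command:
  motion:
    - {"xyz": [0.3,0.2,-3],"roll": -0.5,"grip": 8.5}
    - {"xyz": [0,0,-4],"roll": 0,"grip": 8.5}
    - {"xyz": [0,0,-3],"roll": 0,"grip": 8.5}
    - {"xyz": [0,0,-1.5],"roll": 0,"grip": 8.5}
    - {"xyz": [0,0,-0.5],"roll": 0,"grip": 8.5}
    - {"xyz": [0,0,0],"roll": 0,"grip": 8.5}
    - {"xyz": [0,0,0],"roll": 0,"grip": 4}
    - {"xyz": [0,0,0],"roll": 0,"grip": 4}
    - {"xyz": [0,0,0],"roll": 0,"grip": 4}
    - {"xyz": [0,0,0],"roll": 0,"grip": 4}
    - {"xyz": [0,0,0],"roll": 0,"grip": 4}
    - {"xyz": [0,0,0],"roll": 0,"grip": 4}

```text
time_s: 10.22
tcp_pos: [0.6346, 0.0323, 0.0504]
tool_rot: [0.472, 0.528, -0.526, -0.471]
ft_force: [-2.7, 3.6, 13.3]
finger_gap: 0.47
```

Emit:
arm_command:
  motion:
    - {"xyz": [0,0,1.5],"roll": 0,"grip": 4}
    - {"xyz": [0,0,3],"roll": 0,"grip": 4}
    - {"xyz": [0,0,3.5],"roll": 0,"grip": 4}
    - {"xyz": [-1,-1.4,1.5],"roll": -1,"grip": 4}
    - {"xyz": [-2,-2.7,0],"roll": -2,"grip": 4}
    - {"xyz": [-2,-2.7,0],"roll": -2,"grip": 4}
    - {"xyz": [-2,-2.7,0],"roll": -2,"grip": 4}
    - {"xyz": [-2,-2.7,0],"roll": -2,"grip": 4}
    - {"xyz": [-2,-2.7,0],"roll": -2,"grip": 4}
    - {"xyz": [-2,-2.7,0],"roll": -2,"grip": 4}
    - {"xyz": [-2,-2.7,0],"roll": -2,"grip": 4}
    - {"xyz": [-2,-2.7,0],"roll": -1,"grip": 4}
    - {"xyz": [-2,-2.7,0],"roll": -0.8,"grip": 4}
    - {"xyz": [-0.8,-1.1,0],"roll": 0,"grip": 4}
    - {"xyz": [0,0,0],"roll": 0,"grip": 4}
    - {"xyz": [0,0,0],"roll": 0,"grip": 4}

```text
time_s: 11.55
tcp_pos: [0.4355, -0.2371, 0.1442]
tool_rot: [0.544, 0.452, -0.452, -0.544]
ft_force: [0.4, 0.9, 1.2]
finger_gap: 0.47
```

Run:
```python
from h import *
p,a,R=jaw();print(p,a,env.observe()['finger_gap'])
c=wrist('w6');print('case held',lid(c,'green',p[2]/1e3+.0126+.021,p[0],p[1],a-90,100,75))
```

```text
[ 435.51901236 -237.08428765  144.16689135] 79.4430794970923 0.4704544620282563
case held (array([ 376.2, -217.2,  -10.5]), 'iou 0.671')
```

View pics/w6.png

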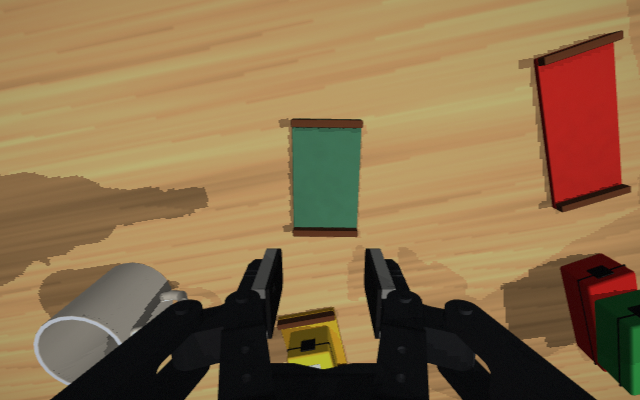

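Run:
```python
from h import *
t=env.read_camera('top');s=env.read_camera('side')
np.save('top7.npy',t,allow_pickle=True)
print('g',fit(t,'green',(.082,.046,0.),.084,637,30,7,110,60), 'before 632.2,32.2,6.8')
a=cv2.resize(t['image'][110:250,230:430],None,fx=3,fy=3);b=cv2.resize(s['image'][140:280,290:450],None,fx=4,fy=4)
o=np.zeros((420+0,600,3),np.uint8);o[:420,:600]=a
o=np.hstack([a[:420,:260],cv2.resize(b,(480,420))]);save('t7',o)
w=np.load('w6.npy',allow_pickle=True).item()
print('gb',fit(w,'green',BOARD['green'],0,436,-235,-10,70,50),'rb',fit(t,'red',BOARD['red'],0,431,11,8))
```

```text
g (array([632.5,  31.3,   5.9]), 'iou 0.905') before 632.2,32.2,6.8
gb (array([ 436. , -235.5,  -11.5]), 'iou 0.972') rb (array([430.7,  11.3,   8.2]), 'iou 0.948')
```

View pics/t7.png

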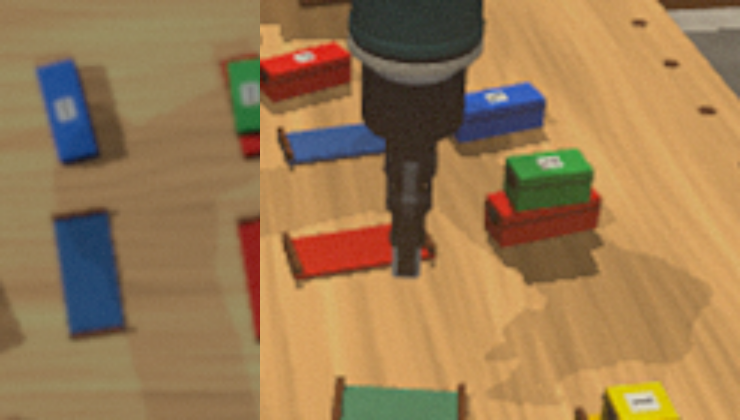

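Emit:
arm_command:
  motion:
    - {"xyz": [2,2.7,0.5],"roll": 1.7,"grip": 8.5}
    - {"xyz": [2,2.7,0.5],"roll": 1.7,"grip": 8.5}
    - {"xyz": [2,2.7,0],"roll": 1.7,"grip": 8.5}
    - {"xyz": [2,2.7,0],"roll": 1.7,"grip": 8.5}
    - {"xyz": [2,2.7,0],"roll": 1.7,"grip": 8.5}
    - {"xyz": [2,2.7,0],"roll": 1.7,"grip": 8.5}
    - {"xyz": [2,2.7,0],"roll": 1.7,"grip": 8.5}
    - {"xyz": [2,2.7,0],"roll": 1.7,"grip": 8.5}
    - {"xyz": [2,2.7,0],"roll": 1.7,"grip": 8.5}
    - {"xyz": [1.8,2.6,0],"roll": 1.3,"grip": 8.5}
    - {"xyz": [0,0,0],"roll": 0,"grip": 8.5}
    - {"xyz": [0,0,0],"roll": 0,"grip": 8.5}

```text
time_s: 12.7
tcp_pos: [0.6338, 0.0353, 0.1529]
tool_rot: [-0.471, -0.527, 0.527, 0.472]
ft_force: [-0.2, -0.9, 0.1]
finger_gap: 0.996
```

Run:
```python
from h import *
print(jaw()[:2])
c=wrist('w8');print('g',lid(c,'green',.084,633,32,7,110,75))
```

```text
(array([633.84278718,  35.34702164, 152.85416367]), np.float64(96.36045791832))
g (array([634.1,  32.1,   6.4]), 'iou 0.828')
```

Emit:
arm_command:
  motion:
    - {"xyz": [0,-0.3,-3],"roll": 0,"grip": 8.5}
    - {"xyz": [0,0,-3.5],"roll": 0,"grip": 8.5}
    - {"xyz": [0,0,-2.5],"roll": 0,"grip": 8.5}
    - {"xyz": [0,0,-1.5],"roll": 0,"grip": 8.5}
    - {"xyz": [0,0,0],"roll": 0,"grip": 8.5}
    - {"xyz": [0,0,0],"roll": 0,"grip": 0}
    - {"xyz": [0,0,0],"roll": 0,"grip": 0}
    - {"xyz": [0,0,0],"roll": 0,"grip": 0}
    - {"xyz": [0,0,0],"roll": 0,"grip": 0}
    - {"xyz": [0,0,0],"roll": 0,"grip": 0}
    - {"xyz": [0,0,0],"roll": 0,"grip": 0}
  squeeze: 60

```text
time_s: 13.67
tcp_pos: [0.6354, 0.0364, 0.0546]
tool_rot: [0.47, 0.53, -0.524, -0.472]
ft_force: [-36.1, 32.0, 100.6]
finger_gap: 0.146
```

Emit:
arm_command:
  motion:
    - {"xyz": [0,0,1],"roll": 0,"grip": 0}
    - {"xyz": [0,0,2],"roll": 0,"grip": 0}
    - {"xyz": [0,0,2],"roll": 0,"grip": 0}
    - {"xyz": [0,0,0],"roll": 0,"grip": 0}

```text
time_s: 14.0
tcp_pos: [0.6357, 0.0293, 0.1033]
tool_rot: [0.474, 0.528, -0.524, -0.471]
ft_force: [0.0, 0.2, 0.5]
finger_gap: 0.002
```

Run:
```python
from h import *
p,a,_=jaw();print(p,a)
c=wrist('w9');print('g',[lid(c,'green',z,634,32,6,110,75) for z in(.084,p[2]/1e3+.034)]);save('w9',c['image'],.6)
```

```text
[635.67949854  29.31510852 103.2956939 ] 96.10589566919256
g [(array([634.4,  30.9,   6.2]), 'iou 0.650'), (array([590.1,  18.8,   5.8]), 'iou 0.555')]
```

View pics/w9.png

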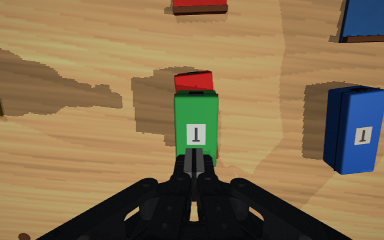

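Run:
```python
from h import *
s=np.load('side0.npy',allow_pickle=True).item()
for b in(0,.01,.02,.03,.04):print(b,proj(s,np.array([.4355,-.2371,.1442+b])).round(1),'seen tip 338,231.7')
print(jaw()[:2])
s=env.read_camera('side');P=jaw()[0]/1e3
u=proj(s,P);print(u,proj(s,P+[0,0,.03]))
x,y=int(u[0])-40,int(u[1])-45
im=cv2.resize(s['image'][y:y+70,x:x+80],None,fx=8,fy=8,interpolation=cv2.INTER_CUBIC)
for b in(0,.019):
    q=proj(s,P+[0,0,b]);cv2.drawMarker(im,(int((q[0]-x+.5)*8),int((q[1]-y+.5)*8)),(255,0,255),cv2.MARKER_CROSS,16,1)
save('s9',im)
t=env.read_camera('top');print('g',fit(t,'green',(.082,.046,0.),.084,634,31,6,110,60))
```

```text
0 [337.9 236.6] seen tip 338,231.7
0.01 [338.1 233.3] seen tip 338,231.7
0.02 [338.2 230. ] seen tip 338,231.7
0.03 [338.3 226.7] seen tip 338,231.7
0.04 [338.5 223.3] seen tip 338,231.7
(array([634.98622489,  29.46289753, 101.44053826]), np.float64(96.11691312089357))
[387.02739218 189.92656439] [388.03758822 181.58653038]
g (array([598.6, 103. , -90.6]), 'iou 0.370')
```

View pics/s9.png

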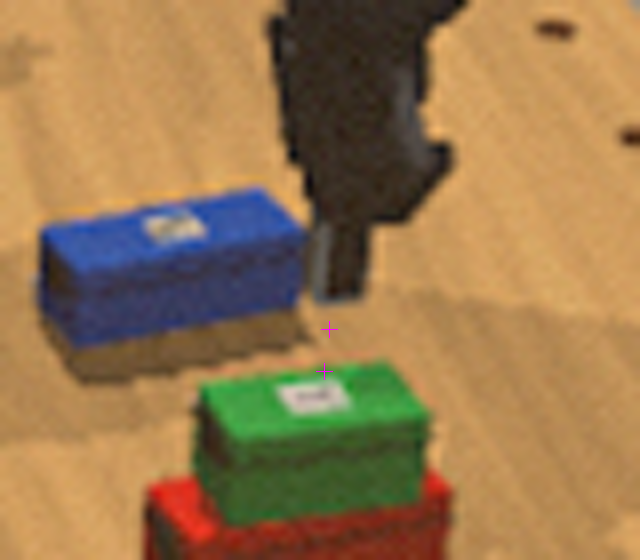

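Emit:
arm_command:
  motion:
    - {"xyz": [0,0.2,0],"roll": 0,"grip": 8.5}
    - {"xyz": [0,0,0],"roll": 0,"grip": 8.5}
    - {"xyz": [0,0,0],"roll": 0,"grip": 8.5}
    - {"xyz": [0,0,0],"roll": 0,"grip": 8.5}
    - {"xyz": [0,0,0],"roll": 0,"grip": 8.5}
    - {"xyz": [0,0,0],"roll": 0,"grip": 8.5}
    - {"xyz": [0,0,-3],"roll": 0,"grip": 8.5}
    - {"xyz": [0,0,-3],"roll": 0,"grip": 8.5}
    - {"xyz": [0,0,-1.2],"roll": 0,"grip": 8.5}
    - {"xyz": [0,0,0],"roll": 0,"grip": 8.5}
    - {"xyz": [0,0,0],"roll": 0,"grip": 8.5}
  squeeze: 40

```text
time_s: 15.07
tcp_pos: [0.6335, 0.0311, 0.0269]
tool_rot: [-0.473, -0.526, 0.526, 0.473]
ft_force: [0.4, 0.8, 1.3]
finger_gap: 0.997
```

Run:
```python
from h import *
P,a,_=jaw();print(P,a,env.observe()['finger_gap']);P=P/1e3
c=wrist('w10');print('g',lid(c,'green',.084,634,31,6,110,75))
s=env.read_camera('side');u=proj(s,P)
x,y=int(u[0])-40,int(u[1])-50
im=cv2.resize(s['image'][y:y+70,x:x+80],None,fx=5,fy=5,interpolation=cv2.INTER_CUBIC)
for b in(0,.02,.04):
    for sg in(-1,1):
        q=proj(s,P+np.array([np.cos(np.radians(a)),np.sin(np.radians(a)),0])*.0425*sg+[0,0,b]);cv2.drawMarker(im,(int((q[0]-x+.5)*5),int((q[1]-y+.5)*5)),(255,0,255),cv2.MARKER_CROSS,10,1)
save('s10',np.hstack([im,cv2.resize(c['image'][100:400,170:490],(400,350))]))
```

```text
[633.5156309   31.10194023  26.87278712] 96.10546094993397 0.9970541502261738
g (array([633.6,  31.5,   6.1]), 'iou 0.800')
```

View pics/s10.png

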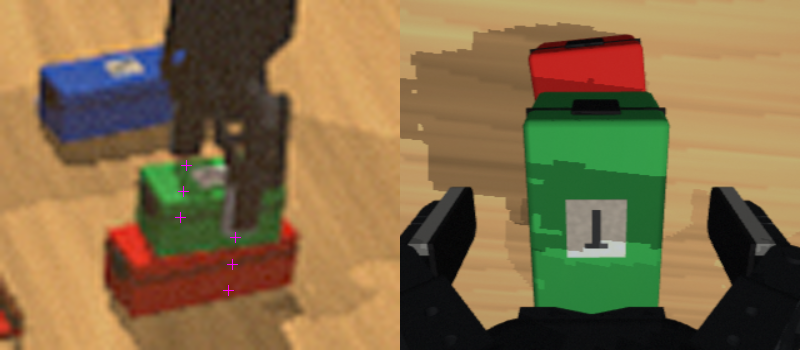

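Emit:
arm_command:
  motion:
    - {"xyz": [0,0,-0.9],"roll": 0,"grip": 8.5}
    - {"xyz": [0,0,0],"roll": 0,"grip": 8.5}
    - {"xyz": [0,0,0],"roll": 0,"grip": 3}
    - {"xyz": [0,0,0],"roll": 0,"grip": 3}
    - {"xyz": [0,0,0],"roll": 0,"grip": 3}
    - {"xyz": [0,0,0],"roll": 0,"grip": 3}
    - {"xyz": [0,0,0],"roll": 0,"grip": 3}
    - {"xyz": [0,0,0],"roll": 0,"grip": 3}
  squeeze: 40

```text
time_s: 15.83
tcp_pos: [0.6337, 0.0315, 0.018]
tool_rot: [0.473, 0.526, -0.526, -0.472]
ft_force: [-1.7, 1.4, 5.6]
finger_gap: 0.533
```

Emit:
arm_command:
  motion:
    - {"xyz": [0,0,1.5],"roll": 0,"grip": 2}
    - {"xyz": [0,0,3],"roll": 0,"grip": 2}
    - {"xyz": [0,0,3.5],"roll": 0,"grip": 2}
    - {"xyz": [-1,-1.4,0.5],"roll": -1,"grip": 2}
    - {"xyz": [-2,-2.7,0],"roll": -2,"grip": 2}
    - {"xyz": [-2,-2.7,0],"roll": -2,"grip": 2}
    - {"xyz": [-2,-2.7,0],"roll": -2,"grip": 2}
    - {"xyz": [-2,-2.7,0],"roll": -2,"grip": 2}
    - {"xyz": [-2,-2.7,0],"roll": -2,"grip": 2}
    - {"xyz": [-2,-2.7,0],"roll": -2,"grip": 2}
    - {"xyz": [-2,-2.7,0],"roll": -2,"grip": 2}
    - {"xyz": [-2,-2.7,0],"roll": -1.3,"grip": 2}
    - {"xyz": [-2,-2.7,0],"roll": -0.8,"grip": 2}
    - {"xyz": [-0.8,-1.0,0],"roll": 0,"grip": 2}
    - {"xyz": [0,0,0],"roll": 0,"grip": 2}
    - {"xyz": [0,0,0],"roll": 0,"grip": 2}

```text
time_s: 17.17
tcp_pos: [0.435, -0.2361, 0.1025]
tool_rot: [-0.546, -0.449, 0.449, 0.546]
ft_force: [0.9, 0.7, -3.0]
finger_gap: 0.536
```

Run:
```python
from h import *
p,a,R=jaw();print(p,a,env.observe()['finger_gap'])
c=wrist('w11');zt=p[2]/1e3+.045+.021;print('case held',lid(c,'green',zt,p[0],p[1],a-90,100,75))
t=env.read_camera('top');print('red now',lid(t,'red',.042,632,30,12,130,75),'blueboard',fit(t,'blue',BOARD['blue'],0,440,230,9,110,40))
```

```text
[ 434.98036343 -236.13480512  102.54191943] 78.92393955311691 0.5358327518764058
case held (array([ 435.3, -236.8,  -10.9]), 'iou 0.711')
red now (array([631.1,  33.1,  12.8]), 'iou 0.954') blueboard (array([439.6, 229.1,   9.3]), 'iou 0.851')
```

Emit:
arm_command:
  motion:
    - {"xyz": [0.1,0.1,-3],"roll": 0,"grip": 2}
    - {"xyz": [0,0,-4],"roll": 0,"grip": 2}
    - {"xyz": [0,0,-2.5],"roll": 0,"grip": 2}
    - {"xyz": [0,0,-1.5],"roll": 0,"grip": 2}
    - {"xyz": [0,0,-0.6],"roll": 0,"grip": 2}
    - {"xyz": [0,0,0],"roll": 0,"grip": 2}
    - {"xyz": [0,0,0],"roll": 0,"grip": 2}

```text
time_s: 17.85
tcp_pos: [0.4371, -0.2345, -0.0129]
tool_rot: [0.546, 0.45, -0.45, -0.545]
ft_force: [1.0, -0.4, -3.0]
finger_gap: 0.533
```

Emit:
arm_command:
  motion:
    - {"xyz": [0,-0.1,-0.4],"roll": 0,"grip": 2}
    - {"xyz": [0,0,0],"roll": 0,"grip": 2}
    - {"xyz": [0,0,0],"roll": 0,"grip": 2}

```text
time_s: 18.1
tcp_pos: [0.4369, -0.2357, -0.0169]
tool_rot: [0.546, 0.45, -0.45, -0.545]
ft_force: [-0.7, 0.4, -2.4]
finger_gap: 0.53
```

Emit:
arm_command:
  motion:
    - {"xyz": [0,0,-0.1],"roll": 0,"grip": 2}
    - {"xyz": [0,0,0],"roll": 0,"grip": 5}
    - {"xyz": [0,0,0],"roll": 0,"grip": 8.5}
    - {"xyz": [0,0,0],"roll": 0,"grip": 8.5}
    - {"xyz": [0,0,0],"roll": 0,"grip": 8.5}
    - {"xyz": [0,0,0],"roll": 0,"grip": 8.5}
    - {"xyz": [0,0,3],"roll": 0,"grip": 8.5}
    - {"xyz": [0,0,4],"roll": 0,"grip": 8.5}
    - {"xyz": [0,0,4],"roll": 0,"grip": 8.5}
    - {"xyz": [0,0,2],"roll": 0,"grip": 8.5}
    - {"xyz": [0,0,0],"roll": 0,"grip": 8.5}

```text
time_s: 19.02
tcp_pos: [0.4385, -0.2366, 0.1158]
tool_rot: [0.547, 0.451, -0.449, -0.544]
ft_force: [0.9, -0.7, 0.0]
finger_gap: 0.994
```

Run:
```python
from h import *
p,a,R=jaw();print(p,a)
c=wrist('w12');print('g parked',lid(c,'green',.048,436,-235,-11,130,90),fit(c,'green',CASE['green'],.006,436,-235,-11,130,20),'board 436,-235.5,-11.5')
```

```text
[ 438.49383952 -236.63222233  115.79953728] 79.00652301615544
g parked (array([ 437.4, -236.3,  -11. ]), 'iou 0.821') (array([ 437.8, -236.7,  -11. ]), 'iou 0.842') board 436,-235.5,-11.5
```

Green is parked well. On to red.

Emit:
arm_command:
  motion:
    - {"xyz": [2,2.7,0],"roll": 2.4,"grip": 8.5}
    - {"xyz": [2,2.7,0],"roll": 2.4,"grip": 8.5}
    - {"xyz": [2,2.7,0],"roll": 2.4,"grip": 8.5}
    - {"xyz": [2,2.7,0],"roll": 2.4,"grip": 8.5}
    - {"xyz": [2,2.7,0],"roll": 2.4,"grip": 8.5}
    - {"xyz": [2,2.7,0],"roll": 2.4,"grip": 8.5}
    - {"xyz": [2,2.7,0],"roll": 2.4,"grip": 8.5}
    - {"xyz": [2,2.7,0],"roll": 2.4,"grip": 8.5}
    - {"xyz": [2,2.7,0],"roll": 2.4,"grip": 8.5}
    - {"xyz": [1.3,2.5,0],"roll": 2.3,"grip": 8.5}
    - {"xyz": [0,0,0],"roll": 0,"grip": 8.5}
    - {"xyz": [0,0,0],"roll": 0,"grip": 8.5}

```text
time_s: 20.07
tcp_pos: [0.6291, 0.0339, 0.1098]
tool_rot: [-0.439, -0.553, 0.554, 0.441]
ft_force: [-0.2, -0.7, -1.0]
finger_gap: 0.993
```

Run:
```python
from h import *
p,a,R=jaw();print(p,a)
c=wrist('w13');print('red',lid(c,'red',.042,632,32,13,130,75),fit(c,'red',CASE['red'],0,632,32,13,130,20))
print('rb',fit(c,'red',BOARD['red'],0,431,11,8))
```

```text
[629.1164652   33.89733514 109.77502323] 103.05590407623842
red (array([631.6,  33.3,  12.2]), 'iou 0.875') (array([632.8,  33.6,  12.1]), 'iou 0.875')
rb (array([427.7,  11. ,   8.3]), 'iou 0.981')
```

Emit:
arm_command:
  motion:
    - {"xyz": [0.3,0,-3],"roll": -0.7,"grip": 8.5}
    - {"xyz": [0,0,-4],"roll": 0,"grip": 8.5}
    - {"xyz": [0,0,-3.5],"roll": 0,"grip": 8.5}
    - {"xyz": [0,0,-2],"roll": 0,"grip": 8.5}
    - {"xyz": [0,0,-0.9],"roll": 0,"grip": 8.5}
    - {"xyz": [0,0,0],"roll": 0,"grip": 8.5}
    - {"xyz": [0,0,0],"roll": 0,"grip": 3}
    - {"xyz": [0,0,0],"roll": 0,"grip": 3}
    - {"xyz": [0,0,0],"roll": 0,"grip": 3}
    - {"xyz": [0,0,0],"roll": 0,"grip": 3}
    - {"xyz": [0,0,0],"roll": 0,"grip": 3}
    - {"xyz": [0,0,0],"roll": 0,"grip": 3}

```text
time_s: 21.12
tcp_pos: [0.6334, 0.0325, -0.0207]
tool_rot: [0.445, 0.551, -0.55, -0.443]
ft_force: [-1.3, -0.7, 9.8]
finger_gap: 0.534
```

Emit:
arm_command:
  motion:
    - {"xyz": [0,0,1.5],"roll": 0,"grip": 2}
    - {"xyz": [0,0,3],"roll": 0,"grip": 2}
    - {"xyz": [-1,0,2.5],"roll": 0,"grip": 2}
    - {"xyz": [-3,-0.3,0],"roll": -0.7,"grip": 2}
    - {"xyz": [-4,-0.5,0],"roll": -1,"grip": 2}
    - {"xyz": [-4,-0.5,0],"roll": -1,"grip": 2}
    - {"xyz": [-4,-0.5,0],"roll": -1,"grip": 2}
    - {"xyz": [-3,-0.3,0],"roll": -0.4,"grip": 2}
    - {"xyz": [-1.2,0,0],"roll": 0,"grip": 2}
    - {"xyz": [0,0,0],"roll": 0,"grip": 2}
    - {"xyz": [0,0,0],"roll": 0,"grip": 2}

```text
time_s: 22.03
tcp_pos: [0.4309, 0.0116, 0.0488]
tool_rot: [0.464, 0.535, -0.533, -0.463]
ft_force: [0.6, -0.1, -2.2]
finger_gap: 0.532
```

Run:
```python
from h import *
p,a,R=jaw();print(p,a,env.observe()['finger_gap'])
c=wrist('w14');zt=p[2]/1e3+.0417+.021;print('held',lid(c,'red',zt,p[0],p[1],a-90,130,60))
```

```text
[430.91066991  11.60318314  48.82842115] 98.1257831797075 0.532055458167809
held (array([404.4,   7.2,   7.9]), 'iou 0.849')
```

Emit:
arm_command:
  motion:
    - {"xyz": [0,0,-2.5],"roll": 0,"grip": 2}
    - {"xyz": [0,0,-2],"roll": 0,"grip": 2}
    - {"xyz": [0,0,-0.9],"roll": 0,"grip": 2}
    - {"xyz": [0,0,-0.4],"roll": 0,"grip": 2}
    - {"xyz": [0,0,0],"roll": 0,"grip": 2}
    - {"xyz": [0,0,0],"roll": 0,"grip": 2}

```text
time_s: 22.58
tcp_pos: [0.4311, 0.0113, -0.0099]
tool_rot: [0.464, 0.534, -0.534, -0.463]
ft_force: [-0.2, -0.0, -1.8]
finger_gap: 0.532
```

Run:
```python
from h import *
p,a,R=jaw();print(p,a)
c=wrist('w15')
# brightness/hue profile along board axis, ahead of case: find dark stop & case near end on the axis line
for d in range(-80,-40,2):
    q=np.array([431+d*np.cos(np.radians(8.2)),11.2+d*np.sin(np.radians(8.2))])/1e3
    u=proj(c,np.array([q[0],q[1],.048]));v=proj(c,np.array([q[0],q[1],.006]))
    f=lambda w:c['image'][int(round(w[1])),int(round(w[0]))].tolist() if 0<=w[1]<399 else None
    print(d,u.round(),f(u),v.round(),f(v))
```

```text
[431.05911503  11.2574408   -9.91362355] 98.10664368412706
-80 [324.  94.] [212, 186, 123] [324.  94.] [212, 186, 123]
-78 [324. 100.] [190, 160, 105] [324.  99.] [212, 186, 123]
-76 [324. 106.] [83, 49, 30] [324. 103.] [160, 125, 83]
-74 [324. 112.] [103, 59, 36] [324. 108.] [102, 60, 37]
-72 [324. 118.] [104, 60, 38] [324. 112.] [103, 59, 36]
-70 [324. 124.] [170, 35, 30] [324. 117.] [105, 62, 38]
-68 [324. 130.] [170, 35, 30] [324. 121.] [71, 42, 25]
-66 [324. 135.] [133, 27, 23] [324. 125.] [169, 35, 29]
-64 [324. 141.] [132, 27, 23] [324. 129.] [170, 35, 29]
-62 [324. 147.] [13, 8, 10] [324. 134.] [195, 41, 35]
-60 [324. 152.] [11, 13, 13] [324. 138.] [131, 27, 24]
-58 [324. 158.] [94, 16, 14] [324. 142.] [131, 27, 23]
-56 [324. 163.] [204, 36, 32] [324. 146.] [72, 14, 13]
-54 [324. 168.] [212, 43, 37] [324. 150.] [7, 8, 7]
-52 [324. 174.] [212, 41, 36] [324. 154.] [37, 37, 37]
-50 [324. 179.] [213, 42, 37] [324. 158.] [94, 16, 14]
-48 [324. 184.] [212, 42, 37] [324. 162.] [197, 34, 31]
-46 [324. 189.] [212, 42, 37] [324. 166.] [212, 41, 37]
-44 [324. 195.] [212, 40, 35] [324. 170.] [212, 42, 36]
-42 [324. 200.] [213, 41, 37] [324. 174.] [212, 41, 36]
```

Emit:
arm_command:
  motion:
    - {"xyz": [0,0,-0.4],"roll": 0,"grip": 2}
    - {"xyz": [0,0,0],"roll": 0,"grip": 2}
    - {"xyz": [0,0,0],"roll": 0,"grip": 5}
    - {"xyz": [0,0,0],"roll": 0,"grip": 8.5}
    - {"xyz": [0,0,0],"roll": 0,"grip": 8.5}
    - {"xyz": [0,0,0],"roll": 0,"grip": 8.5}
    - {"xyz": [0,0,0],"roll": 0,"grip": 8.5}
    - {"xyz": [0,0,3],"roll": 0,"grip": 8.5}
    - {"xyz": [0,0,4],"roll": 0,"grip": 8.5}
    - {"xyz": [0,0,4],"roll": 0,"grip": 8.5}
    - {"xyz": [0,0,0],"roll": 0,"grip": 8.5}

```text
time_s: 23.55
tcp_pos: [0.4336, 0.0115, 0.1015]
tool_rot: [0.465, 0.536, -0.532, -0.462]
ft_force: [2.7, 0.1, 1.3]
finger_gap: 0.995
```

Emit:
arm_command:
  motion:
    - {"xyz": [2,2.4,0],"roll": 0.6,"grip": 8.5}
    - {"xyz": [2,2.4,0],"roll": 0.6,"grip": 8.5}
    - {"xyz": [2,2.4,0],"roll": 0.6,"grip": 8.5}
    - {"xyz": [2,2.4,0],"roll": 0.6,"grip": 8.5}
    - {"xyz": [2,2.4,0],"roll": 0.6,"grip": 8.5}
    - {"xyz": [2,2.4,0],"roll": 0.6,"grip": 8.5}
    - {"xyz": [2,2.4,0],"roll": 0.6,"grip": 8.5}
    - {"xyz": [2,2.4,0],"roll": 0.6,"grip": 8.5}
    - {"xyz": [2,2.4,0],"roll": 0.6,"grip": 8.5}
    - {"xyz": [1.8,2.2,0],"roll": 0.6,"grip": 8.5}
    - {"xyz": [0,0,0],"roll": 0,"grip": 8.5}
    - {"xyz": [0,0,0],"roll": 0,"grip": 8.5}

```text
time_s: 24.55
tcp_pos: [0.6285, 0.2504, 0.0947]
tool_rot: [-0.434, -0.558, 0.558, 0.434]
ft_force: [-0.2, -1.0, 0.2]
finger_gap: 0.993
```

Run:
```python
from h import *
p,a,R=jaw();print(p,a)
c=wrist('w16');print('blue',lid(c,'blue',.042,630,250,14,130,75),fit(c,'blue',CASE['blue'],0,630,250,14,130,20))
print('bb',fit(c,'blue',BOARD['blue'],0,440,230,9,110,40))
```

```text
[628.5114524  250.38627801  94.69091756] 104.20305390754008
blue (array([630. , 250.2,  13. ]), 'iou 0.862') (array([630.7, 250.3,  13.9]), 'iou 0.856')
bb (array([437.4, 229.8,   8. ]), 'iou 0.979')
```

Emit:
arm_command:
  motion:
    - {"xyz": [0.1,0,-3],"roll": -0.8,"grip": 8.5}
    - {"xyz": [0,0,-4],"roll": 0,"grip": 8.5}
    - {"xyz": [0,0,-2.5],"roll": 0,"grip": 8.5}
    - {"xyz": [0,0,-1.4],"roll": 0,"grip": 8.5}
    - {"xyz": [0,0,-0.7],"roll": 0,"grip": 8.5}
    - {"xyz": [0,0,0],"roll": 0,"grip": 8.5}
    - {"xyz": [0,0,0],"roll": 0,"grip": 3}
    - {"xyz": [0,0,0],"roll": 0,"grip": 3}
    - {"xyz": [0,0,0],"roll": 0,"grip": 3}
    - {"xyz": [0,0,0],"roll": 0,"grip": 3}
    - {"xyz": [0,0,0],"roll": 0,"grip": 3}
    - {"xyz": [0,0,0],"roll": 0,"grip": 3}

```text
time_s: 25.6
tcp_pos: [0.6303, 0.2497, -0.0188]
tool_rot: [0.439, 0.555, -0.554, -0.438]
ft_force: [-2.5, -0.5, 9.1]
finger_gap: 0.53
```

Emit:
arm_command:
  motion:
    - {"xyz": [0,0,1.5],"roll": 0,"grip": 2}
    - {"xyz": [0,0,3],"roll": 0,"grip": 2}
    - {"xyz": [-1,0,2.5],"roll": 0,"grip": 2}
    - {"xyz": [-3,-0.3,0],"roll": -1,"grip": 2}
    - {"xyz": [-4,-0.5,0],"roll": -1,"grip": 2}
    - {"xyz": [-4,-0.5,0],"roll": -1,"grip": 2}
    - {"xyz": [-4,-0.4,0],"roll": -1,"grip": 2}
    - {"xyz": [-2.4,-0.3,0],"roll": -1,"grip": 2}
    - {"xyz": [-0.8,0,0],"roll": 0,"grip": 2}
    - {"xyz": [0,0,0],"roll": 0,"grip": 2}
    - {"xyz": [0,0,0],"roll": 0,"grip": 2}

```text
time_s: 26.52
tcp_pos: [0.4384, 0.2299, 0.0506]
tool_rot: [0.462, 0.536, -0.534, -0.462]
ft_force: [0.5, -0.2, -3.1]
finger_gap: 0.535
```

Run:
```python
from h import *
p,a,R=jaw();print(p,a,env.observe()['finger_gap'])
t=env.read_camera('top');print('red parked',lid(t,'red',.048,431,11,8,130,75))
```

```text
[438.42095344 229.90611797  50.63611718] 98.3547243993286 0.5350658824917562
red parked (array([418.2,  14.1,   9.7]), 'iou 0.639')
```

Lower to about -0.012, release, and rise.

Emit:
arm_command:
  motion:
    - {"xyz": [0,0,-2.5],"roll": 0,"grip": 2}
    - {"xyz": [0,0,-2],"roll": 0,"grip": 2}
    - {"xyz": [0,0,-0.9],"roll": 0,"grip": 2}
    - {"xyz": [0,0,-0.6],"roll": 0,"grip": 2}
    - {"xyz": [0,0,-0.2],"roll": 0,"grip": 2}
    - {"xyz": [0,0,0],"roll": 0,"grip": 2}
    - {"xyz": [0,0,0],"roll": 0,"grip": 5}
    - {"xyz": [0,0,0],"roll": 0,"grip": 8.5}
    - {"xyz": [0,0,0],"roll": 0,"grip": 8.5}
    - {"xyz": [0,0,0],"roll": 0,"grip": 8.5}
    - {"xyz": [0,0,0],"roll": 0,"grip": 8.5}
    - {"xyz": [0,0,3],"roll": 0,"grip": 8.5}
    - {"xyz": [0,0,4],"roll": 0,"grip": 8.5}
    - {"xyz": [0,0,4],"roll": 0,"grip": 8.5}
    - {"xyz": [0,0,4],"roll": 0,"grip": 8.5}
    - {"xyz": [0,0,4],"roll": 0,"grip": 8.5}

```text
time_s: 27.9
tcp_pos: [0.4371, 0.229, 0.1797]
tool_rot: [0.463, 0.535, -0.535, -0.462]
ft_force: [-0.1, 1.1, -0.6]
finger_gap: 0.994
```

Emit:
arm_command:
  motion:
    - {"xyz": [-1,3,2],"roll": 0,"grip": 8.5}
    - {"xyz": [-1,4,2],"roll": 0,"grip": 8.5}
    - {"xyz": [-1,4,2],"roll": 0,"grip": 8.5}
    - {"xyz": [-1,4,2],"roll": 0,"grip": 8.5}
    - {"xyz": [-1,4,2],"roll": 0,"grip": 8.5}
    - {"xyz": [-1,4,0],"roll": 0,"grip": 8.5}
    - {"xyz": [-1,2,0],"roll": 0,"grip": 8.5}
    - {"xyz": [0,0,0],"roll": 0,"grip": 8.5}
    - {"xyz": [0,0,0],"roll": 0,"grip": 8.5}

```text
time_s: 28.65
tcp_pos: [0.3702, 0.4656, 0.2698]
tool_rot: [-0.462, -0.535, 0.536, 0.462]
ft_force: [-0.3, -1.2, 0.6]
finger_gap: 0.993
```

Run:
```python
from h import *
print(env.observe()['time_s'],jaw()[0])
t=env.read_camera('top');s=env.read_camera('side')
for k,a in dict(red=(431,11,8),blue=(438,230,8),green=(437,-236,-11),yellow=(631,-286,2)).items():
    print(k,[lid(t,k,.048,*a,130,v) for v in((75,110) if k!='yellow' else(60,150))])
a=cv2.resize(t['image'][110:310,160:480],(800,500),interpolation=cv2.INTER_CUBIC)
save('end',a)
```

```text
28.65 [370.19469519 465.59996402 269.83129229]
red [(array([431. ,  11.9,  11. ]), 'iou 0.652'), (array([433.4,   9.7,   7.7]), 'iou 0.766')]
blue [(array([439.6, 228.7,   8.1]), 'iou 0.862'), (array([438. , 229.8,   8. ]), 'iou 0.920')]
green [(array([ 436.2, -234. ,   -9.9]), 'iou 0.935'), (array([ 437.2, -236.5,  -10.7]), 'iou 0.853')]
yellow [(array([ 624.6, -275.4,   -1.5]), 'iou 0.563'), (array([ 630.3, -283.9,   -1.9]), 'iou 0.634')]
```

View pics/end.png

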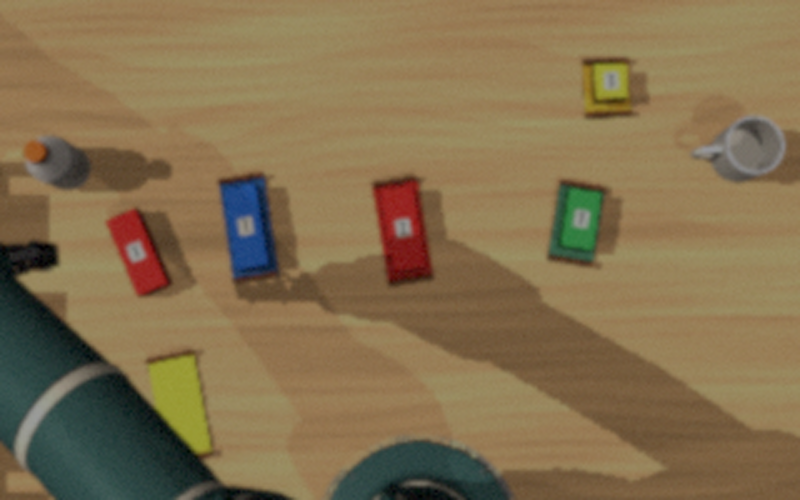

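Run:
```python
from h import *
c=np.load('w4.npy',allow_pickle=True).item()
for z in(.048,.058):print(z,[ (1e3*onz(c,p,z)[:2]).round(1) for p in((300,160),(347,160),(302,213),(349,212))])
h=cv2.cvtColor(c['image'],cv2.COLOR_RGB2HSV)
print([(v,h[v,310].tolist()) for v in range(136,222,3)])
for z in (.048,.055,.058): print(z,fit(c,'yellow',(.05,.046,0.),z,630,-286,2,120,195), fit(c,'yellow',(.05,.046,0.),z,630,-286,2,120,185))
print('board', (1e3*onz(c,(293,143),.006)).round(1),(1e3*onz(c,(355,143),.006)).round(1))
```

```text
0.048 [array([ 606.4, -308. ]), array([ 605. , -265.5]), array([ 657.2, -305.6]), array([ 654.8, -261. ])]
0.058 [array([ 604.4, -307.3]), array([ 603.2, -266.3]), array([ 653.6, -305. ]), array([ 651.2, -261.9])]
[(136, [11, 169, 77]), (139, [11, 168, 82]), (142, [15, 189, 89]), (145, [20, 206, 173]), (148, [24, 203, 173]), (151, [21, 210, 131]), (154, [23, 208, 81]), (157, [23, 201, 47]), (160, [23, 205, 103]), (163, [30, 191, 174]), (166, [30, 192, 174]), (169, [30, 191, 175]), (172, [30, 192, 173]), (175, [30, 191, 174]), (178, [30, 191, 174]), (181, [30, 192, 173]), (184, [30, 191, 174]), (187, [30, 191, 174]), (190, [30, 191, 174]), (193, [30, 191, 174]), (196, [30, 191, 174]), (199, [30, 191, 174]), (202, [30, 191, 174]), (205, [30, 192, 174]), (208, [30, 192, 174]), (211, [25, 185, 168]), (214, [10, 170, 72]), (217, [18, 122, 172]), (220, [22, 105, 173])]Traceback (most recent call last):
  File "<stdin>", line 6, in <module>
  File "h.py", line 49, in fit
    n,lab,st,_=cv2.connectedComponentsWithStats(m);m=(lab==1+np.argmax(st[1:,4])).astype(np.uint8)
                                                             ~~~~~~~~~^^^^^^^^^^
    return _wrapfunc(a, 'argmax', axis=axis, out=out, **kwds)
    return bound(*args, **kwds)
ValueError: attempt to get argmax of an empty sequence
```

```bash
python3 -c "
from plant import env
env.job_done();print(env.observe()['time_s'])"
```

```text
the job is handed in; nothing more can be done
the job is handed in; nothing more can be done
```

All four cases are parked, lid up, each on the board of its own colour. I handed the job in with the robot's clock at about 28.7 s of the 109 s allowed, the arm clear and touching nothing.

I took the stack's bottom red case, about 0.63 m from the base. The look-alike stands at about 0.56 m and was left alone, as was the long yellow panel.

**Last checks (top and wrist cameras):**

| Case | Offset from board centre | Angle difference |
|---|---|---|
| Blue | about 1 mm | about 0° |
| Green | 1–2 mm | about 1° |
| Yellow | about 1 mm (lid at its parked height) | about 1° |
| Red | within 2–3 mm | about 1–3° |

The red figure is the weakest, because a red case on a red board fitted poorly. A wrist image taken just before release agreed with it to about 1 mm. The yellow figure comes from lid corners read by eye in a wrist image, because the automatic fit failed on yellow against yellow. The final top picture shows the mug and glue bottle where they were.

**What went wrong:**
- **Tip position:** the real fingertips sit about 30 mm behind the reported TCP, so I was gripping too high. The yellow case was lifted and placed with a shallow grip.
- **Missed grasps:** the first two tries at the green case failed. On the second, the fingers closed over its lid and the reported wrist force reached about 100 N, under the 120 N limit. I only saw the force at the end of each call, so a higher peak in between is possible. If that press counts as the gripper's body, it would be over the 40 N limit; I believe it was the fingertips.
- **After the correction:** the green case had stayed in place, and the green, red and blue grasps then held first time.

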